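# Switch off the tube block, draw the incubated tube and hold it level for reading

## Task

The incubation is over: turn the tube block's rotary handle a quarter turn clockwise from on to off, fully into its detent, which also swings the hold-down bar off the wells. Then draw the capped sample tube up out of its well, tip it over until it lies level so that one can see whether the contents have set, and finish still holding it level and still, at least 20 cm above the worktop, with the handle left at off. Leave the well plugs in their wells and the timer, the data logger and the test cartridge where they lie.

Things in the scene. Friction and masses are not known exactly. Their poses are not given: they have to be found in the camera images.
- block: Portable heating block, fast on the worktop. White housing 100 mm (x) by 178 mm (y from -93 to +85), 63 mm high, round an aluminium insert 65 mm high with three wells in a row along y. A grey switch head (60x56 mm, 105 mm high) stands at x = 0, y = -65 mm. Origin on the worktop below the first well; z up; at yaw 0 x points away from the robot and y to its left.
- first_well (a point): Centre of the mouth of the well nearest the switch head, 65 mm above the worktop (block x = 0, y = 0; axes as the block's). The other wells are 28 and 56 mm farther along the block's +y. Each is 18.8 mm across and 45 mm deep. One holds the sample tube; the other two are closed with plugs whose tops stand 4 mm above the insert.
- handle (a joint): Rotary switch on an upright shaft at block x = 0, y = -65 mm. 0 = on, 1.571 rad = off, clockwise seen from above, with stops at both ends. A sprung detent holds it at each end: about 0.15 N m to leave it, and past half way a released handle snaps on to the other end by itself.
- handle_grip (a point): On the shaft axis, 138 mm above the worktop, inside the grip: a black upright fin 12 mm thick, 50 mm long, 26 mm high (122 to 148 mm above the worktop) on a disc 50 mm across (top at 122 mm). Turns with the handle: y runs along the fin toward the hold-down bar's tip, z up.
- bar_tip (a point): Outer end, on top, of the steel hold-down bar that turns with the handle: 14 mm wide, reaching 121 mm from the shaft, 106 to 114 mm above the worktop. At on it points along the block's +y, 3 mm over the tube's cap, and the tube cannot be drawn; at off it points along the block's +x, clear of the wells.
- sample: Screw-cap sample tube, 16.4 mm in diameter (cap and body alike) and 83 mm long, about 14 g, upright in one of the three wells. Origin at the centre of its foot, z axis along the tube toward the cap. In the well its foot is 20 mm and its cap's top 103 mm above the worktop, so 38 mm stand out above the insert.
- sample_mid (a point): Middle of the sample tube, on its axis, 41.5 mm from either end.
- plug_1: Dark rubber well plug: flange 23.6 mm across and 4 mm thick lying on the insert, stem 16.4 mm across and 25 mm long in the well. Origin at the centre of the stem's foot.
- plug_2: A second plug like plug_1.
- lab_timer: Bench timer 68x62x18 mm lying on the worktop beside the block. Origin at the centre of its underside.
- data_logger: Black handheld data logger 135x68x17 mm lying on the worktop on the other side of the block. Origin at the centre of its underside.
- cartridge: White test cartridge 78x34x9 mm lying on the worktop. Origin at the centre of its underside.

How it is judged (in metres and radians):
On the way, in this order (a step that is already met when the one before it is completed fails the run):
1. the handle stands at off, in its detent, while the tube is still in its well (value of joint handle above 1.45 rad and z of sample in the frame of block below 0.035 m), for 0.2 s.
2. the tube is drawn clear above the block (z of sample in the frame of block above 0.068 m and contact force between the fingers and sample above 0.5 N), for 0.1 s.
At the end, for the whole second after the job is handed in: The handle is at off (over 1.45 rad); the fingers hold the sample tube, its middle more than 190 mm above the worktop, its axis within 25 degrees of level, still and touching nothing of the block; the plugs are within 15 mm and timer, logger and cartridge within 30 mm of where they began (value of joint handle above 1.45 rad and height (world z) of sample_mid above 0.19 m and angle between sample's own z axis and vertical between 1.13 and 2.01 rad and linear speed of sample below 0.03 m/s and angular speed of sample below 0.3 rad/s and contact force between the fingers and sample above 1 N and contact force between sample and block below 0.1 N and distance of each of plug_1, plug_2 from where it was at the start of the episode below 0.015 m and distance of each of lab_timer, data_logger, cartridge from where it was at the start of the episode below 0.03 m); the arm keeps its last pose, push and grip.
It fails at once if a well plug is pulled out (distance of any of plug_1, plug_2 from where it was at the start of the episode above 0.02 m).
It fails at once if timer, logger or cartridge is shoved away (distance of any of lab_timer, data_logger, cartridge from where it was at the start of the episode above 0.04 m).
It also fails if it takes over 48 s, if anything falls off the work surface, if the arm or the gripper's body presses on something with over 40 N, if the wrist force passes 120 N, or if a joint passes its speed limit or range.

## Robot

A 6-joint arm with a two-finger parallel gripper is mounted at the origin on a cart in front of the work surface, level with it; the furniture and walls round the work are solid. World frame = base frame: x ahead of the robot, y to its left, z up, the work surface at z = 0. Lengths are in m, angles in degrees, forces in N, time in s.
With the tool pointing down it reaches from about 0.35 to 0.8 m from the base axis. Payload 7.3 kg.
Tool frame: the origin (TCP) lies between the finger pads; the fingertips stand 11 mm ahead of it and the grasp point (between the pads) lies 8 mm behind it (manip.tip_extent is the distance from the TCP to the fingertips, in m); z points along the fingers, y is the line along which they close (so a half turn about z gives the same grasp; the last joint's range is limited). The gripper opens to 85 mm and grips with 20 to 120 N. Pads are 22 mm wide; open, the fingers measure 114 mm over their backs; the gripper's body (76 mm by 85 mm) begins 54 mm behind the grasp point. The pads swing forward as they close: fully open they stand 13 mm farther back than shut.
Start: joints at [-73.854, 19.595, 87.324, -0, 73.075, -8.365], TCP at [0.218, -0.478, 0.242] pointing down, gripper open.
Joint ranges: [-145.02, 145.02], [-44.19, 115.74], [2.07, 154.8], [-57.11, 237.11], [16.16, 152.29], [-177.93, 177.93]. Speed limits (degrees/s): [147.25, 147.25, 180, 180, 180, 180].

## Interface

Orientations are given as a 3x3 rotation matrix whose columns are the frame's x, y, z axes.
In Python, from workcell import manip gives the robot as it stands.
- The arm moves only by the tool send_rows, never from a script. Its argument "increments" is a list of rows, each an object with "xyz": the shift along the world's x, y, z as a fraction of full scale, a list of three; "yaw": the turn about the world's z as a fraction of full scale; "fingers": the closure, from 0 (fully open) to 1 (shut). A call has 1 to 12 rows; each row shifts and turns the commanded pose from where the row before left it; what a row does not reach is not made up. Full scale, the value 1, is 60 cm for a shift and 45 degrees for a turn. A row lasts 1/10 s, in which the tool goes at most 50 mm and 8.59 degrees, less where a joint would pass 70% of its speed; a pose out of reach is approached as far as the arm can. A call with a number of a shift or a turn outside -1 to 1 is refused whole. A call with a gripper value outside its range is refused whole. The fingers move at their own pace and stop on an object; the grip force is fixed at half the most. Time passes only in rows, so rows that do not move let the fingers close. It gives the time, the measured TCP pose, the force, the opening and the grip force at its end, in the units of the state.
- manip.sense(): the state, without advancing time (a new reading comes with each control period).
- manip.read_camera(name): name is "side" or "top" or "wrist"; returns a dict with "pixels" (480x640x3 uint8, red, green, blue), "depth" (480x640 float32, m along the optical axis (not along the pixel's ray), 0 where there is no reading), "fx", "fy", "cx", "cy" (pixels), "origin" and "orientation" of the camera in the world. Camera axes: x right, y down, z forward; pixel columns grow to the right and rows downward; lengths in m; the calibration is good to about 2 mm. The wrist camera is an equidistant fisheye: a pixel r from the principal point sees the ray r / f radians off the axis. A picture is of the moment at which its call begins.
- manip.hand_in(): hands the job in; it is judged then, once.
The state is a dict: "time": time; "joints": joint angles; "joint_vel": joint speeds; "joint_torque": joint torques, N m; "tcp_pos": TCP position; "tool_rot": TCP orientation; "wrist_force": force on the tool from outside, world axes, zero at the start; "moment": the same for the moment, N m; "width": finger opening in m; "gripper_force": force on a finger pad.
Only numpy, scipy, OpenCV 4.12 (cv2) and the standard library are available. Lean on these libraries where they do the work, as an engineer would, in place of code of your own. Each camera call takes 0.05 s, during which the arm holds its last target. There are 200 camera calls.

## Working session

There is one attempt and no reset: what is moved stays moved. The work goes in short steps, Python scripts to look and compute and a tool call to move; the robot and the scene stay as the last step left them, time stands still between calls to the robot, and variables do not carry over. Pictures are saved under pics/ and viewed, at most 12 in all, crops included, and the job is handed in when it is done.

Besides the shell and the picture viewer there is one more tool, called after ">>>" by a JSON object that holds its "method" and its "body", one argument or row to a line. send_rows: Moves the arm, as the interface text tells. Its arguments: {"type":"object","properties":{"increments":{"type":"array","items":{"type":"object","properties":{"xyz":{"type":"array","items":{"type":"number"}},"yaw":{"type":"number"},"fingers":{"type":"number"}}}}},"required":["increments"]}

```bash
ls; mkdir -p pics; cat > h.py <<'E'
import numpy as np, cv2
from workcell import manip
def snap(n,f=None):
    c=manip.read_camera(n)
    if f: cv2.imwrite('pics/'+f,c['pixels'][...,::-1])
    np.savez('/tmp/'+n+'.npz',**c); return c
def cloud(c):
    v,u=np.mgrid[:480,:640]; d=c['depth']
    p=np.stack([(u-c['cx'])/c['fx']*d,(v-c['cy'])/c['fy']*d,d],-1)
    w=p@np.array(c['orientation']).T+c['origin']; w[d==0]=np.nan; return w
E
python3 - <<'E'
from h import *
for n in('side','top'):
    c=snap(n,n+'1.png'); print(n,c['origin'],np.round(c['orientation'],3).tolist(),c['fx'])
s=manip.sense();print(s['time'],s['tcp_pos'],np.round(s['tool_rot'],3).tolist(),s['width'],manip.tip_extent)
E
```

```text
pics
side [-0.06591848  0.93290647  0.84529907] [[-0.844, -0.312, 0.436], [-0.537, 0.502, -0.678], [-0.007, -0.806, -0.591]] 608.061996572858
top [0.25827268 0.09006576 1.3851525 ] [[-0.004, -0.981, 0.196], [-1.0, 0.002, -0.01], [0.01, -0.196, -0.981]] 617.8146098324659
0.1 [ 0.21772427 -0.47737599  0.24170749] [[0.91, 0.415, -0.0], [0.415, -0.91, 0.001], [0.0, -0.001, -1.0]] 0.08526755433966629 0.011
```

View pics/side1.png

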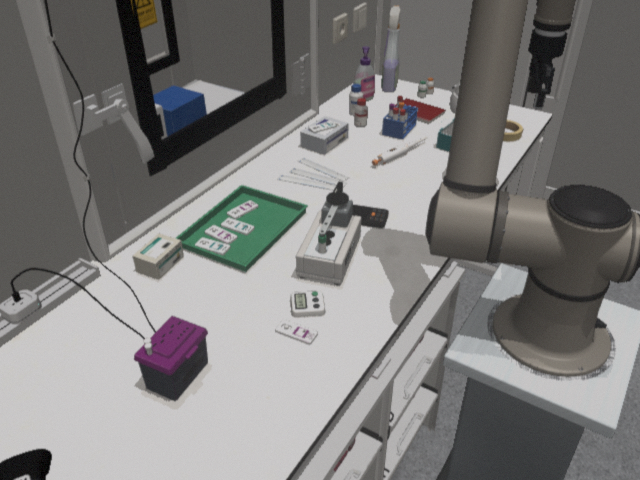

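View pics/top1.png

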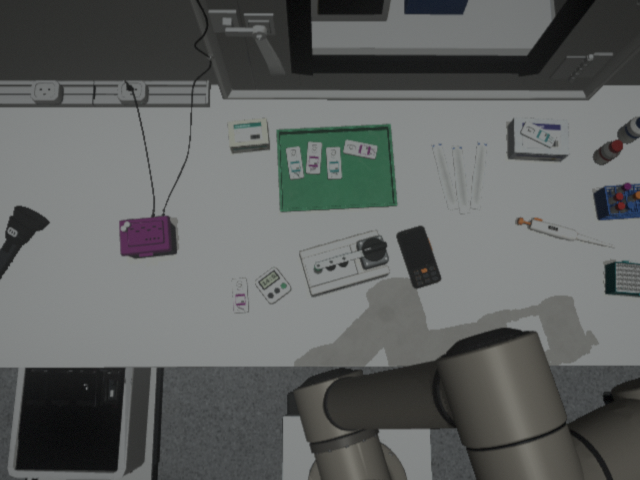

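```bash
python3 - <<'E'
from h import *
S=dict(np.load('/tmp/side.npz'));T=dict(np.load('/tmp/top.npz'))
a=cv2.resize(T['pixels'][220:310,290:410],None,fx=6,fy=6,interpolation=cv2.INTER_CUBIC)[:, :720]
b=cv2.resize(S['pixels'][175:285,290:400],None,fx=5,fy=5,interpolation=cv2.INTER_CUBIC)
cv2.imwrite('pics/t2.png',a[...,::-1]);cv2.imwrite('pics/s2.png',b[...,::-1])
w=cloud(T)
for (lo,hi) in [(0.012,0.022),(0.055,0.0635),(0.0636,0.067),(0.098,0.118),(0.119,0.13),(0.14,0.155)]:
    m=(w[...,2]>lo)&(w[...,2]<hi);m[:220]=0;m[310:]=0;m[:,:290]=0;m[:,410:]=0
    p=w[m]; print(lo,len(p),np.round(np.median(p,0),4),cv2.minAreaRect(p[:,:2].astype(np.float32)*1000) if len(p)>3 else '')
for u,v in [(318,266),(330,264),(343,261),(373,249),(270,285),(240,295),(420,256)]: print(u,v,np.round(w[v,u],4))
E
```

```text
0.012 311 [ 0.5176 -0.114   0.0156] ((476.2760314941406, 5.8504638671875), (99.27203369140625, 293.1287536621094), 13.516196250915527)
0.055 1319 [0.4585 0.036  0.0615] ((475.47564697265625, 25.438804626464844), (100.8923110961914, 177.85572814941406), 15.76322078704834)
0.0636 931 [0.4622 0.0454 0.0649] ((474.48516845703125, 26.20610809326172), (99.00121307373047, 175.59864807128906), 15.633429527282715)
0.098 604 [ 0.4733 -0.0017  0.1101] ((478.15142822265625, 15.241439819335938), (59.75008010864258, 156.72512817382812), 15.947096824645996)
0.119 258 [ 0.4847 -0.0318  0.1221] ((468.8456115722656, 9.314002990722656), (48.02943420410156, 140.51744079589844), 28.853923797607422)
0.14 147 [ 0.4911 -0.0322  0.147 ] ((491.4441833496094, -32.901309967041016), (12.983091354370117, 49.0526008605957), 17.034000396728516)
318 266 [0.456  0.0824 0.1195]
330 264 [0.4615 0.0573 0.1107]
343 261 [0.4677 0.0301 0.1114]
373 249 [ 0.4868 -0.0298  0.1455]
270 285 [0.4307 0.1894 0.0071]
240 295 [0.4088 0.2565 0.0038]
420 256 [ 0.494  -0.1475  0.0184]
```

View pics/t2.png

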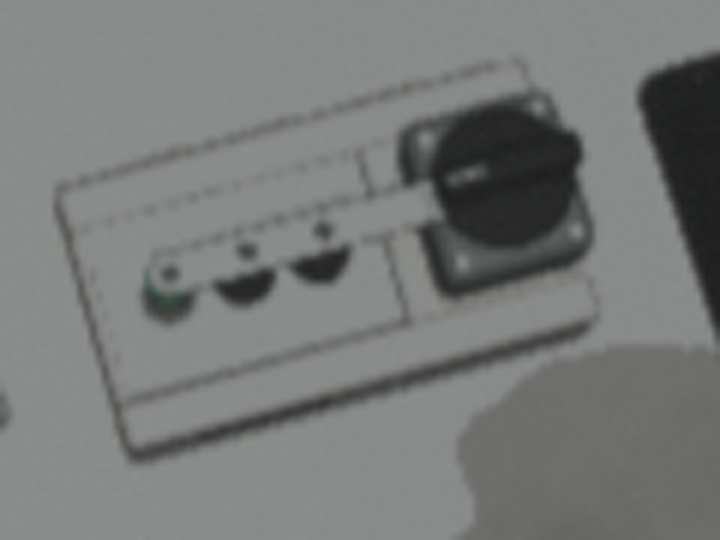

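View pics/s2.png

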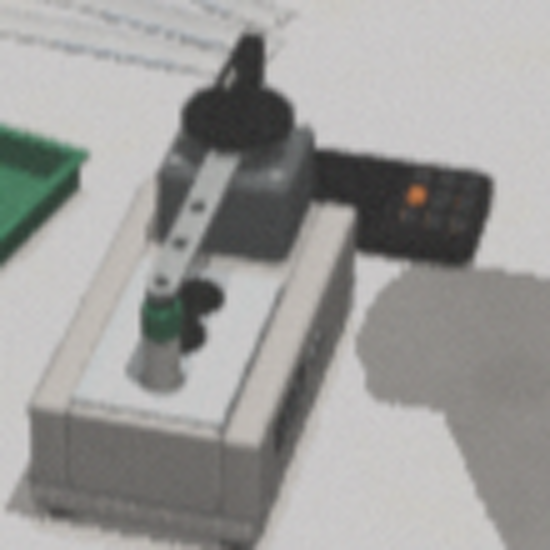

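```bash
python3 - <<'E'
from h import *
S=dict(np.load('/tmp/side.npz'));w=cloud(S)
def rep(n,m):
    p=w[m];print(n,len(p),np.round(np.median(p,0),4),cv2.minAreaRect(p[:,:2].astype(np.float32)*1000) if len(p)>3 else '')
b=np.zeros((480,640),bool);b[175:285,290:400]=1;z=w[...,2]
rep('fin',b&(z>.14)&(z<.155)); rep('bar',b&(z>.106)&(z<.117)&(w[...,1]>0)); rep('house',b&(z>.058)&(z<.066))
px=S['pixels'].astype(int);g=b&(px[...,1]>px[...,0]+25)&(z>.06);rep('cap',g);print(z[g].max())
E
```

```text
fin 93 [ 0.4906 -0.0276  0.1463] ((492.1582946777344, -30.221906661987305), (12.709799766540527, 52.35707473754883), 14.06067943572998)
bar 189 [0.4692 0.049  0.1135] ((470.5685729980469, 45.65354919433594), (15.28571891784668, 97.19855499267578), 14.834165573120117)
house 1523 [0.4591 0.0524 0.063 ] ((475.6248474121094, 28.882369995117188), (100.68289184570312, 181.87313842773438), 15.821264266967773)
cap 17 [0.456  0.0889 0.1035] ((457.2330322265625, 88.03606414794922), (12.297271728515625, 14.870306968688965), 32.079444885253906)
0.10587960448530964
```

>>> {"method": "send_rows", "body": {
  "increments": [
    {"xyz": [0.038,0.0617,0],"yaw": 0.15,"fingers": 0},
    {"xyz": [0.038,0.0617,0],"yaw": 0.15,"fingers": 0},
    {"xyz": [0.038,0.0617,0],"yaw": 0.15,"fingers": 0},
    {"xyz": [0.038,0.0617,0],"yaw": 0.15,"fingers": 0},
    {"xyz": [0.038,0.0617,0],"yaw": 0.15,"fingers": 0},
    {"xyz": [0.038,0.0617,0],"yaw": 0.15,"fingers": 0},
    {"xyz": [0.038,0.0617,0],"yaw": 0.15,"fingers": 0},
    {"xyz": [0.038,0.0617,0],"yaw": 0.15,"fingers": 0},
    {"xyz": [0.038,0.0617,0],"yaw": 0.15,"fingers": 0},
    {"xyz": [0.038,0.0617,0],"yaw": 0.15,"fingers": 0},
    {"xyz": [0.038,0.0617,0],"yaw": 0.15,"fingers": 0},
    {"xyz": [0.038,0.0617,0],"yaw": 0.15,"fingers": 0}
  ]
}}

```text
time: 1.3
tcp_pos: [0.4919, -0.0317, 0.2421]
tool_rot: [[-0.272, 0.962, -0.0], [0.962, 0.272, 0.0], [0.0, -0.0, -1.0]]
wrist_force: [0.9, 0.2, 0.5]
width: 0.0855
gripper_force: 0.0
```

>>> {"method": "send_rows", "body": {
  "increments": [
    {"xyz": [0,0,-0.04],"yaw": 0,"fingers": 0},
    {"xyz": [0,0,-0.04],"yaw": 0,"fingers": 0},
    {"xyz": [0,0,-0.04],"yaw": 0,"fingers": 0},
    {"xyz": [0,0,-0.03],"yaw": 0,"fingers": 0},
    {"xyz": [0,0,-0.022],"yaw": 0,"fingers": 0},
    {"xyz": [0,0,0],"yaw": 0,"fingers": 1},
    {"xyz": [0,0,0],"yaw": 0,"fingers": 1},
    {"xyz": [0,0,0],"yaw": 0,"fingers": 1},
    {"xyz": [0,0,0],"yaw": 0,"fingers": 1},
    {"xyz": [0,0,0],"yaw": 0,"fingers": 1},
    {"xyz": [0,0,0],"yaw": 0,"fingers": 1}
  ]
}}

```text
time: 2.4
tcp_pos: [0.4929, -0.0333, 0.1401]
tool_rot: [[-0.267, 0.964, 0.004], [0.964, 0.267, 0.0], [-0.001, 0.004, -1.0]]
wrist_force: [4.5, 2.6, 2.0]
width: 0.0104
gripper_force: 61.7
```

>>> {"method": "send_rows", "body": {
  "increments": [
    {"xyz": [0,0,0],"yaw": -0.1,"fingers": 1},
    {"xyz": [0,0,0],"yaw": -0.18,"fingers": 1},
    {"xyz": [0,0,0],"yaw": -0.18,"fingers": 1},
    {"xyz": [0,0,0],"yaw": -0.18,"fingers": 1},
    {"xyz": [0,0,0],"yaw": -0.18,"fingers": 1},
    {"xyz": [0,0,0],"yaw": -0.18,"fingers": 1},
    {"xyz": [0,0,0],"yaw": -0.18,"fingers": 1},
    {"xyz": [0,0,0],"yaw": -0.18,"fingers": 1},
    {"xyz": [0,0,0],"yaw": -0.18,"fingers": 1},
    {"xyz": [0,0,0],"yaw": -0.18,"fingers": 1},
    {"xyz": [0,0,0],"yaw": -0.18,"fingers": 1},
    {"xyz": [0,0,0],"yaw": -0.12,"fingers": 1}
  ]
}}

```text
time: 3.6
tcp_pos: [0.4936, -0.0336, 0.1401]
tool_rot: [[0.969, 0.247, 0.005], [0.247, -0.969, -0.001], [0.005, 0.002, -1.0]]
wrist_force: [5.9, 1.7, -0.3]
width: 0.0107
gripper_force: 63.4
```

>>> {"method": "send_rows", "body": {
  "increments": [
    {"xyz": [0,0,0],"yaw": 0,"fingers": 1},
    {"xyz": [0,0,0],"yaw": 0,"fingers": 1},
    {"xyz": [0,0,0],"yaw": 0,"fingers": 1}
  ]
}}

```text
time: 3.9
tcp_pos: [0.4936, -0.0336, 0.1401]
tool_rot: [[0.967, 0.254, 0.005], [0.254, -0.967, -0.001], [0.005, 0.002, -1.0]]
wrist_force: [6.6, 1.3, 0.2]
width: 0.0105
gripper_force: 62.0
```

>>> {"method": "send_rows", "body": {
  "increments": [
    {"xyz": [0,0,0],"yaw": 0,"fingers": 0},
    {"xyz": [0,0,0],"yaw": 0,"fingers": 0},
    {"xyz": [0,0,0],"yaw": 0,"fingers": 0},
    {"xyz": [0,0,0],"yaw": 0,"fingers": 0},
    {"xyz": [0,0,0.05],"yaw": 0,"fingers": 0},
    {"xyz": [0,0,0.06],"yaw": 0,"fingers": 0},
    {"xyz": [0,0,0.06],"yaw": 0,"fingers": 0},
    {"xyz": [-0.06,-0.06,0],"yaw": 0,"fingers": 0},
    {"xyz": [-0.06,-0.06,0],"yaw": 0,"fingers": 0},
    {"xyz": [-0.06,-0.06,0],"yaw": 0,"fingers": 0}
  ]
}}

```text
time: 4.9
tcp_pos: [0.384, -0.1401, 0.2413]
tool_rot: [[0.967, 0.254, 0.0], [0.254, -0.967, -0.001], [0.0, 0.001, -1.0]]
wrist_force: [0.3, -0.9, 0.2]
width: 0.0854
gripper_force: 0.0
```

```bash
python3 - <<'E'
from h import *
T=snap('top');S=snap('side')
a=cv2.resize(T['pixels'][210:310,290:410],(480,400),interpolation=cv2.INTER_CUBIC)
b=cv2.resize(S['pixels'][175:285,290:400],(320,320),interpolation=cv2.INTER_CUBIC)
o=np.zeros((400,800,3),np.uint8);o[:,:480]=a;o[:320,480:]=b;cv2.imwrite('pics/c3.png',o[...,::-1])
for n,C in(('top',T),('side',S)):
    w=cloud(C);z=w[...,2];m=(z>.095)&(z<.112)&(w[...,1]>.065)&(w[...,1]<.105)&(abs(w[...,0]-.46)<.03)
    p=w[m];print(n,len(p),p.mean(0),p.min(0),p.max(0))
s=manip.sense();print(s['time'],s['tcp_pos'],s['wrist_force'])
E
```

```text
top 51 [0.45893428 0.08332855 0.1031863 ] [0.45179944 0.07602025 0.09592199] [0.46681486 0.09073882 0.11056851]
side 53 [0.45909259 0.08583137 0.10131201] [0.4515431  0.07366716 0.0966962 ] [0.46902521 0.0943204  0.10505482]
5.0 [ 0.38195467 -0.14256128  0.24124607] [ 0.55231848  1.17432238 -0.84431992]
```

View pics/c3.png

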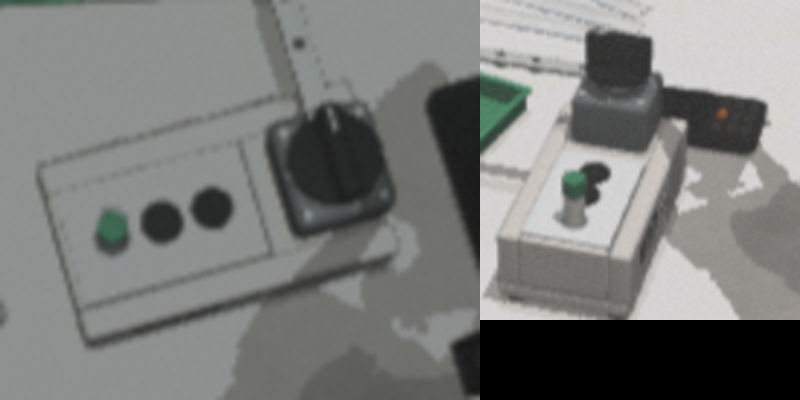

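>>> {"method": "send_rows", "body": {
  "increments": [
    {"xyz": [0.0161,0.0471,0],"yaw": 0,"fingers": 0},
    {"xyz": [0.0161,0.0471,0],"yaw": 0,"fingers": 0},
    {"xyz": [0.0161,0.0471,0],"yaw": 0,"fingers": 0},
    {"xyz": [0.0161,0.0471,0],"yaw": 0,"fingers": 0},
    {"xyz": [0.0161,0.0471,0],"yaw": 0,"fingers": 0},
    {"xyz": [0.0161,0.0471,0],"yaw": 0,"fingers": 0},
    {"xyz": [0.0161,0.0471,0],"yaw": 0,"fingers": 0},
    {"xyz": [0.0161,0.0471,0],"yaw": 0,"fingers": 0},
    {"xyz": [0,0,-0.05],"yaw": 0,"fingers": 0},
    {"xyz": [0,0,-0.05],"yaw": 0,"fingers": 0},
    {"xyz": [0,0,-0.05],"yaw": 0,"fingers": 0},
    {"xyz": [0,0,0],"yaw": 0,"fingers": 0}
  ]
}}

```text
time: 6.2
tcp_pos: [0.4602, 0.0871, 0.148]
tool_rot: [[0.967, 0.253, -0.008], [0.253, -0.968, -0.0], [-0.008, -0.002, -1.0]]
wrist_force: [0.0, -0.0, 0.1]
width: 0.0854
gripper_force: 0.0
```

>>> {"method": "send_rows", "body": {
  "increments": [
    {"xyz": [-0.001,-0.006,-0.03],"yaw": 0,"fingers": 0},
    {"xyz": [0,0,-0.03],"yaw": 0,"fingers": 0},
    {"xyz": [0,0,-0.025],"yaw": 0,"fingers": 0},
    {"xyz": [0,0,-0.016],"yaw": 0,"fingers": 0},
    {"xyz": [0,0,0],"yaw": 0,"fingers": 0},
    {"xyz": [0,0,0],"yaw": 0,"fingers": 1},
    {"xyz": [0,0,0],"yaw": 0,"fingers": 1},
    {"xyz": [0,0,0],"yaw": 0,"fingers": 1},
    {"xyz": [0,0,0],"yaw": 0,"fingers": 1},
    {"xyz": [0,0,0],"yaw": 0,"fingers": 1},
    {"xyz": [0,0,0],"yaw": 0,"fingers": 1}
  ]
}}

```text
time: 7.3
tcp_pos: [0.4623, 0.083, 0.091]
tool_rot: [[0.968, 0.252, 0.001], [0.252, -0.968, -0.0], [0.001, 0.0, -1.0]]
wrist_force: [-0.6, -0.1, 5.2]
width: 0.0142
gripper_force: 58.4
```

>>> {"method": "send_rows", "body": {
  "increments": [
    {"xyz": [0,0,0.02],"yaw": 0,"fingers": 1},
    {"xyz": [0,0,0.03],"yaw": 0,"fingers": 1},
    {"xyz": [0,0,0.04],"yaw": 0,"fingers": 1},
    {"xyz": [0,0,0.04],"yaw": 0,"fingers": 1},
    {"xyz": [0,0,0.03],"yaw": 0,"fingers": 1},
    {"xyz": [0,0,0],"yaw": 0,"fingers": 1},
    {"xyz": [0,0,0],"yaw": 0,"fingers": 1}
  ]
}}

```text
time: 8.0
tcp_pos: [0.4618, 0.0829, 0.1861]
tool_rot: [[0.968, 0.252, -0.0], [0.252, -0.968, -0.0], [-0.0, 0.0, -1.0]]
wrist_force: [0.6, -0.4, -0.5]
width: 0.0142
gripper_force: 58.5
```

```bash
python3 - <<'E'
from h import *
s=manip.sense();print(s['time'],s['tcp_pos'],s['width'],s['gripper_force'],s['wrist_force'])
S=snap('side');W=snap('wrist')
b=cv2.resize(S['pixels'][120:280,270:430],(480,480),interpolation=cv2.INTER_CUBIC)
o=np.zeros((480,800,3),np.uint8);o[:,:480]=b;o[:240,480:]=cv2.resize(W['pixels'],(320,240));cv2.imwrite('pics/c4.png',o[...,::-1])
E
```

```text
8.0 [0.4617825  0.08294571 0.18610497] 0.014247111846653115 58.474372029304504 [ 0.63976612 -0.43457207 -0.48104455]
```

View pics/c4.png

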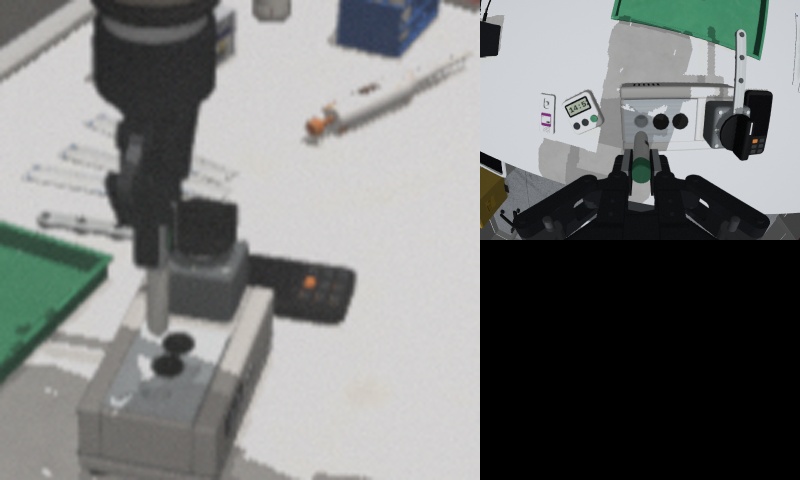

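>>> {"method": "send_rows", "body": {
  "increments": [
    {"xyz": [-0.04,-0.002,0],"yaw": 0,"fingers": 1},
    {"xyz": [-0.04,-0.002,0],"yaw": 0,"fingers": 1},
    {"xyz": [-0.04,-0.002,0],"yaw": 0,"fingers": 1},
    {"xyz": [0,0,0],"yaw": 0,"fingers": 1},
    {"xyz": [0,0,-0.04],"yaw": 0,"fingers": 1},
    {"xyz": [0,0,-0.04],"yaw": 0,"fingers": 1},
    {"xyz": [0,0,-0.04],"yaw": 0,"fingers": 1},
    {"xyz": [0,0,0],"yaw": 0,"fingers": 1},
    {"xyz": [0,0,0],"yaw": 0,"fingers": 1}
  ]
}}

```text
time: 9.0
tcp_pos: [0.3902, 0.0793, 0.1143]
tool_rot: [[0.968, 0.252, -0.001], [0.252, -0.968, -0.0], [-0.001, -0.0, -1.0]]
wrist_force: [0.5, -0.7, 0.8]
width: 0.0147
gripper_force: 58.5
```

>>> {"method": "send_rows", "body": {
  "increments": [
    {"xyz": [0.0048,0.0013,0],"yaw": 0,"fingers": 1},
    {"xyz": [0.0048,0.0013,0],"yaw": 0,"fingers": 1},
    {"xyz": [0.0048,0.0013,0],"yaw": 0,"fingers": 1},
    {"xyz": [0.0048,0.0013,0],"yaw": 0,"fingers": 1},
    {"xyz": [0.0048,0.0013,0],"yaw": 0,"fingers": 1},
    {"xyz": [0.0048,0.0013,0],"yaw": 0,"fingers": 1},
    {"xyz": [0.0048,0.0013,0],"yaw": 0,"fingers": 1},
    {"xyz": [0.0048,0.0013,0],"yaw": 0,"fingers": 1}
  ]
}}

```text
time: 9.8
tcp_pos: [0.4101, 0.0854, 0.1137]
tool_rot: [[0.968, 0.253, -0.008], [0.253, -0.968, -0.001], [-0.008, -0.001, -1.0]]
wrist_force: [-6.3, -0.7, -0.1]
width: 0.0143
gripper_force: 59.6
```

>>> {"method": "send_rows", "body": {
  "increments": [
    {"xyz": [0.0048,0.0013,0],"yaw": 0,"fingers": 1},
    {"xyz": [0.0048,0.0013,0],"yaw": 0,"fingers": 1},
    {"xyz": [0.0048,0.0013,0],"yaw": 0,"fingers": 1},
    {"xyz": [0,0,0],"yaw": 0,"fingers": 1}
  ]
}}

```text
time: 10.2
tcp_pos: [0.4188, 0.0877, 0.1134]
tool_rot: [[0.968, 0.253, -0.008], [0.253, -0.968, -0.001], [-0.008, -0.001, -1.0]]
wrist_force: [-7.0, -1.7, 0.2]
width: 0.0143
gripper_force: 61.2
```

```bash
python3 - <<'E'
from h import *
s=manip.sense();print(s['time'],s['tcp_pos'],s['width'],s['gripper_force'],s['wrist_force'])
S=snap('side');W=snap('wrist')
b=cv2.resize(S['pixels'][140:300,270:430],(480,480),interpolation=cv2.INTER_CUBIC)
o=np.zeros((480,800,3),np.uint8);o[:,:480]=b;o[:320,480:]=cv2.resize(W['pixels'][160:480,160:480],(320,320));cv2.imwrite('pics/c5.png',o[...,::-1])
E
```

```text
10.2 [0.41875559 0.08774771 0.11342047] 0.014255565755503186 61.170734167099 [-6.98973763 -1.73429968  0.18412023]
```

View pics/c5.png

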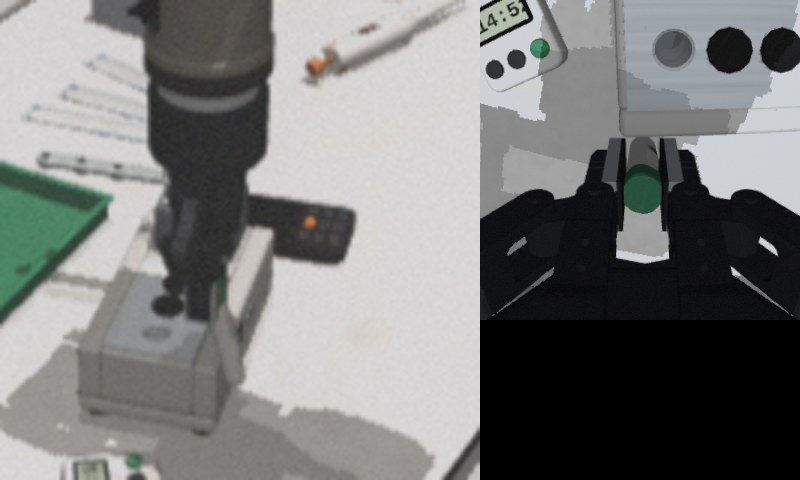

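>>> {"method": "send_rows", "body": {
  "increments": [
    {"xyz": [0.0067,0.0019,-0.003],"yaw": 0,"fingers": 1},
    {"xyz": [0.0067,0.0019,-0.003],"yaw": 0,"fingers": 1},
    {"xyz": [0.0067,0.0019,-0.003],"yaw": 0,"fingers": 1},
    {"xyz": [0.0067,0.0019,-0.003],"yaw": 0,"fingers": 1},
    {"xyz": [0.0067,0.0019,-0.003],"yaw": 0,"fingers": 1},
    {"xyz": [0.0067,0.0019,-0.003],"yaw": 0,"fingers": 1}
  ]
}}

```text
time: 10.9
tcp_pos: [0.4451, 0.0948, 0.1033]
tool_rot: [[0.968, 0.252, -0.003], [0.252, -0.968, -0.0], [-0.003, -0.0, -1.0]]
wrist_force: [-4.8, -1.6, 0.9]
width: 0.014
gripper_force: 58.4
```

>>> {"method": "send_rows", "body": {
  "increments": [
    {"xyz": [0.0067,0.0019,-0.004],"yaw": 0,"fingers": 1},
    {"xyz": [0.0067,0.0019,-0.004],"yaw": 0,"fingers": 1},
    {"xyz": [0.0067,0.0019,-0.004],"yaw": 0,"fingers": 1},
    {"xyz": [0.0067,0.0019,-0.004],"yaw": 0,"fingers": 1},
    {"xyz": [0.0067,0.0019,-0.004],"yaw": 0,"fingers": 1},
    {"xyz": [0,0,0],"yaw": 0,"fingers": 1}
  ]
}}

```text
time: 11.5
tcp_pos: [0.4673, 0.1007, 0.0918]
tool_rot: [[0.968, 0.252, 0.002], [0.252, -0.968, 0.0], [0.002, 0.0, -1.0]]
wrist_force: [-1.0, -0.1, 2.8]
width: 0.0135
gripper_force: 58.7
```

>>> {"method": "send_rows", "body": {
  "increments": [
    {"xyz": [0,0,-0.005],"yaw": 0,"fingers": 1},
    {"xyz": [0,0,-0.005],"yaw": 0,"fingers": 1},
    {"xyz": [0,0,-0.005],"yaw": 0,"fingers": 1},
    {"xyz": [0,0,0],"yaw": 0,"fingers": 1}
  ]
}}

```text
time: 11.9
tcp_pos: [0.4656, 0.1004, 0.0824]
tool_rot: [[0.968, 0.252, -0.001], [0.252, -0.968, -0.0], [-0.001, -0.0, -1.0]]
wrist_force: [-1.3, -0.1, 2.9]
width: 0.0132
gripper_force: 59.3
```

```bash
python3 - <<'E'
from h import *
s=manip.sense();print(s['time'],s['tcp_pos'],s['width'],s['gripper_force'],s['wrist_force'])
S=snap('side');W=snap('wrist')
b=cv2.resize(S['pixels'][140:300,270:430],(480,480),interpolation=cv2.INTER_CUBIC)
o=np.zeros((480,800,3),np.uint8);o[:,:480]=b;o[:320,480:]=cv2.resize(W['pixels'][160:480,160:480],(320,320));cv2.imwrite('pics/c6.png',o[...,::-1])
E
```

```text
11.9 [0.46561387 0.10041002 0.0823743 ] 0.01324273126408875 59.33941841125488 [-1.34780596 -0.05125617  2.88438028]
```

View pics/c6.png

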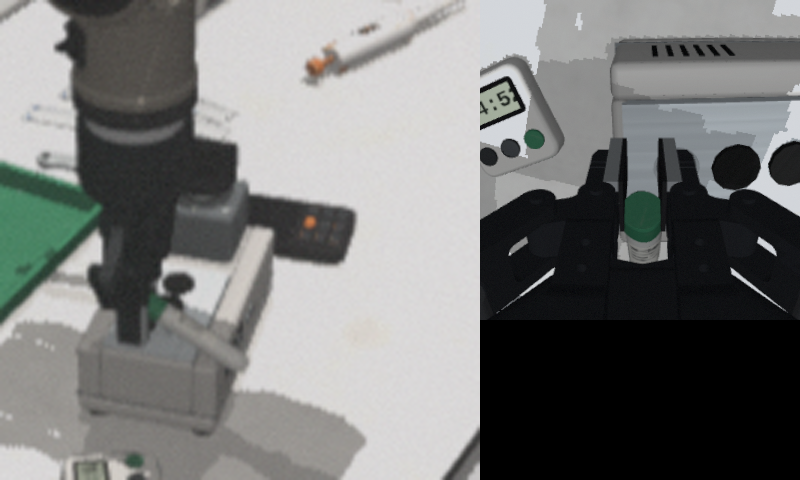

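>>> {"method": "send_rows", "body": {
  "increments": [
    {"xyz": [0,0,0.01],"yaw": 0,"fingers": 1},
    {"xyz": [0,0,0.02],"yaw": 0,"fingers": 1},
    {"xyz": [0,0,0.04],"yaw": 0,"fingers": 1},
    {"xyz": [0,0,0.05],"yaw": 0,"fingers": 1},
    {"xyz": [0,0,0.05],"yaw": 0,"fingers": 1},
    {"xyz": [0,0,0.05],"yaw": 0,"fingers": 1},
    {"xyz": [0,0,0.05],"yaw": 0,"fingers": 1},
    {"xyz": [0,0,0.04],"yaw": 0,"fingers": 1},
    {"xyz": [0,0,0.02],"yaw": 0,"fingers": 1},
    {"xyz": [0,0,0],"yaw": 0,"fingers": 1},
    {"xyz": [0,0,0],"yaw": 0,"fingers": 1},
    {"xyz": [0,0,0],"yaw": 0,"fingers": 1}
  ]
}}

```text
time: 13.2
tcp_pos: [0.4655, 0.1005, 0.2797]
tool_rot: [[0.968, 0.252, -0.002], [0.252, -0.968, -0.0], [-0.002, -0.0, -1.0]]
wrist_force: [0.0, 0.7, 0.4]
width: 0.0135
gripper_force: 58.3
```

```bash
python3 - <<'E'
from h import *
s=manip.sense();print(s['time'],s['tcp_pos'],s['width'],s['gripper_force'],s['wrist_force'])
S=snap('side');T=snap('top')
t=s['tcp_pos'];R=np.array(s['tool_rot']);ax=R[:,0]
for n,C in(('side',S),('top',T)):
    w=cloud(C);q=(w-t)@R
    # region: on robot side of fingers, within 10mm of tool xz plane
    m=(q[...,0]<-.014)&(q[...,0]>-.1)&(abs(q[...,1])<.012)&(w[...,2]>.15)&(w[...,2]<t[2]+.03)
    p=w[m];qq=q[m];print(n,len(p))
    if len(p)>8:
        k=np.polyfit(qq[:,0],p[:,2],1);print('slope deg',np.degrees(np.arctan(k[0])),'x range',qq[:,0].min(),qq[:,0].max(),'z',p[:,2].min(),p[:,2].max())
b=cv2.resize(S['pixels'][60:260,240:440],(480,480),interpolation=cv2.INTER_CUBIC);cv2.imwrite('pics/c7.png',b[...,::-1])
E
```

```text
13.2 [0.46547492 0.10046869 0.27971636] 0.013458087207090613 58.31830322742462 [0.04190145 0.74555314 0.41591239]
side 322
slope deg 40.7578329567169 x range -0.07083537411817299 -0.014233724373904013 z 0.24336075479524932 0.3042999405603064
top 257
slope deg 41.46487318375262 x range -0.07143568607216434 -0.019728519666743886 z 0.24744497474042992 0.3013270440931428
```

View pics/c7.png

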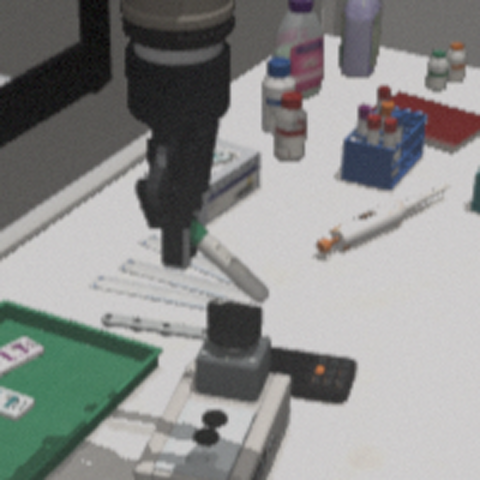

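```bash
python3 - <<'E'
from h import *
s=manip.sense();t=s['tcp_pos'];R=np.array(s['tool_rot'])
for n in('side','top'):
    C=dict(np.load('/tmp/'+n+'.npz'));w=cloud(C);q=(w-t)@R;px=C['pixels'].astype(int)
    m=(q[...,0]<.03)&(q[...,0]>-.1)&(abs(q[...,1])<.013)&(w[...,2]>.15)&(w[...,2]<t[2]+.05)
    for lo in np.arange(-.08,.03,.006):
        k=m&(q[...,0]>=lo)&(q[...,0]<lo+.006)
        if k.sum(): print(n,round(lo*1000),k.sum(),'y',np.round(np.percentile(q[k][:,1],[5,95])*1000),'h',np.round(-np.percentile(q[k][:,2],[5,50,95])*1000),px[k].mean(0).round())
E
```

```text
side -74 10 y [-7.  0.] h [-24. -27. -33.] [134. 132. 131.]
side -68 30 y [-9.  1.] h [-20. -25. -32.] [129. 127. 125.]
side -62 33 y [-10.  -1.] h [-14. -21. -31.] [130. 129. 126.]
side -56 34 y [-11.   1.] h [ -9. -16. -26.] [130. 129. 126.]
side -50 33 y [-10.  -0.] h [ -5.  -9. -20.] [129. 127. 123.]
side -44 35 y [-9.  1.] h [  2.  -4. -15.] [143. 141. 138.]
side -38 39 y [-9. -0.] h [  6.   0. -11.] [156. 153. 149.]
side -32 35 y [-9.  1.] h [12.  7. -5.] [158. 155. 151.]
side -26 32 y [-11.  -0.] h [19. 12.  0.] [147. 150. 145.]
side -20 42 y [-10.   2.] h [23. 16.  5.] [ 82. 105.  91.]
side -14 73 y [-12.  11.] h [44. 23. -7.] [64. 71. 67.]
side -8 19 y [-12.  11.] h [ 33.  -2. -11.] [74. 74. 73.]
side -2 1 y [-11. -11.] h [-11. -11. -11.] [113. 112. 113.]
side 4 3 y [-12. -11.] h [-11. -11. -12.] [140. 140. 141.]
side 10 6 y [-13. -12.] h [15. 10. -3.] [110. 110. 111.]
top -74 14 y [-5.  4.] h [-23. -27. -32.] [79. 80. 78.]
top -68 29 y [-6.  6.] h [-18. -21. -25.] [81. 82. 80.]
top -62 28 y [-7.  6.] h [-12. -18. -23.] [81. 83. 80.]
top -56 33 y [-6.  6.] h [ -6. -11. -18.] [85. 86. 83.]
top -50 30 y [-7.  7.] h [  1.  -5. -11.] [86. 86. 83.]
top -44 30 y [-7.  7.] h [ 6. -0. -7.] [106. 107. 103.]
top -38 29 y [-7.  6.] h [9. 5. 0.] [107. 108. 103.]
top -32 31 y [-7.  6.] h [15. 10.  5.] [116. 117. 113.]
top -26 31 y [-7.  6.] h [21. 13.  8.] [87. 95. 89.]
top -20 2 y [-8. -6.] h [18. 17. 16.] [54. 65. 59.]
```

>>> {"method": "send_rows", "body": {
  "increments": [
    {"xyz": [0.01,0.016,0],"yaw": 0,"fingers": 1},
    {"xyz": [0.02,0.033,0],"yaw": 0,"fingers": 1},
    {"xyz": [0.02,0.033,0],"yaw": 0,"fingers": 1},
    {"xyz": [0.02,0.033,0],"yaw": 0,"fingers": 1},
    {"xyz": [0.02,0.033,0],"yaw": 0,"fingers": 1},
    {"xyz": [0.02,0.033,0],"yaw": 0,"fingers": 1},
    {"xyz": [0.02,0.033,0],"yaw": 0,"fingers": 1},
    {"xyz": [0.02,0.033,0],"yaw": 0,"fingers": 1},
    {"xyz": [0.02,0.033,0],"yaw": 0,"fingers": 1},
    {"xyz": [0.02,0.033,0],"yaw": 0,"fingers": 1},
    {"xyz": [0,0,0],"yaw": 0,"fingers": 1},
    {"xyz": [0,0,0],"yaw": 0,"fingers": 1}
  ]
}}

```text
time: 14.5
tcp_pos: [0.5797, 0.2889, 0.2796]
tool_rot: [[0.967, 0.253, -0.002], [0.253, -0.967, -0.001], [-0.002, 0.0, -1.0]]
wrist_force: [-0.4, -0.2, -1.1]
width: 0.0138
gripper_force: 58.4
```

```bash
cat > prof.py <<'E'
from h import *
s=manip.sense();t=np.array(s['tcp_pos']);R=np.array(s['tool_rot']);print(s['time'],t,s['width'],s['wrist_force'])
C=snap('top');w=cloud(C);q=(w-t)@R
m=(q[...,0]<-.014)&(q[...,0]>-.1)&(abs(q[...,1])<.013)&(w[...,2]>t[2]-.05)&(w[...,2]<t[2]+.04)&(w[...,2]>.004)
a=q[m];print('tilt',np.degrees(np.arctan(np.polyfit(a[:,0],-a[:,2],1)[0])),a.min(0),a.max(0))
E
python3 - <<'E'
import prof
from h import *
w=prof.w;z=w[...,2];m=(abs(w[...,0]-.55)<.11)&(abs(w[...,1]-.29)<.09)&(z>.006)&(z<.1)
print(m.sum(), w[m].min(0) if m.any() else '', w[m].max(0) if m.any() else '')
E
```

```text
14.5 [0.57974516 0.28892689 0.27959165] 0.01381626999917481 [-0.41017663 -0.16915029 -1.09461874]
tilt 36.15262200619316 [-0.03055403 -0.00853964 -0.02603917] [-0.01407548  0.00808292 -0.00549047]
69 [0.44030522 0.20001046 0.00601035] [0.65635007 0.3782297  0.02181303]
```

>>> {"method": "send_rows", "body": {
  "increments": [
    {"xyz": [0,0,-0.02],"yaw": 0,"fingers": 1},
    {"xyz": [0,0,-0.04],"yaw": 0,"fingers": 1},
    {"xyz": [0,0,-0.05],"yaw": 0,"fingers": 1},
    {"xyz": [0,0,-0.06],"yaw": 0,"fingers": 1},
    {"xyz": [0,0,-0.06],"yaw": 0,"fingers": 1},
    {"xyz": [0,0,-0.06],"yaw": 0,"fingers": 1},
    {"xyz": [0,0,-0.05],"yaw": 0,"fingers": 1},
    {"xyz": [0,0,-0.03],"yaw": 0,"fingers": 1},
    {"xyz": [0,0,-0.02],"yaw": 0,"fingers": 1},
    {"xyz": [0,0,-0.01],"yaw": 0,"fingers": 1},
    {"xyz": [0,0,0],"yaw": 0,"fingers": 1}
  ]
}}

```text
time: 15.65
tcp_pos: [0.5798, 0.288, 0.0405]
tool_rot: [[0.968, 0.252, -0.0], [0.252, -0.968, -0.0], [-0.0, 0.0, -1.0]]
wrist_force: [0.1, -0.7, 0.8]
width: 0.0135
gripper_force: 58.5
```

>>> {"method": "send_rows", "body": {
  "increments": [
    {"xyz": [0,0,-0.006],"yaw": 0,"fingers": 1},
    {"xyz": [0,0,-0.006],"yaw": 0,"fingers": 1},
    {"xyz": [0,0,-0.005],"yaw": 0,"fingers": 1},
    {"xyz": [0,0,-0.005],"yaw": 0,"fingers": 1},
    {"xyz": [0,0,0],"yaw": 0,"fingers": 1}
  ]
}}

```text
time: 16.15
tcp_pos: [0.5807, 0.2885, 0.0282]
tool_rot: [[0.968, 0.252, 0.002], [0.252, -0.968, 0.001], [0.002, -0.0, -1.0]]
wrist_force: [2.1, 0.4, 6.0]
width: 0.013
gripper_force: 60.0
```

```bash
python3 prof.py
```

```text
16.15 [0.58070945 0.28853938 0.02823902] 0.013005261434474969 [2.09380698 0.36664881 5.96575724]Traceback (most recent call last):
  File "prof.py", line 5, in <module>
    a=q[m];print('tilt',np.degrees(np.arctan(np.polyfit(a[:,0],-a[:,2],1)[0])),a.min(0),a.max(0))
                                             ~~~~~~~~~~^^^^^^^^^^^^^^^^^^
    raise TypeError("expected non-empty vector for x")
TypeError: expected non-empty vector for x
```

>>> {"method": "send_rows", "body": {
  "increments": [
    {"xyz": [0,0,-0.005],"yaw": 0,"fingers": 1},
    {"xyz": [0,0,-0.005],"yaw": 0,"fingers": 1},
    {"xyz": [0,0,-0.005],"yaw": 0,"fingers": 1},
    {"xyz": [0,0,0],"yaw": 0,"fingers": 1}
  ]
}}

```text
time: 16.6
tcp_pos: [0.5798, 0.2884, 0.0185]
tool_rot: [[0.968, 0.252, -0.0], [0.252, -0.968, 0.0], [-0.0, -0.0, -1.0]]
wrist_force: [0.2, 1.2, 4.2]
width: 0.0134
gripper_force: 68.1
```

```bash
python3 - <<'E'
from h import *
s=manip.sense();print(s['time'],s['tcp_pos'],s['width'],s['gripper_force'],s['wrist_force'])
S=snap('side');W=snap('wrist')
C=np.linalg.solve(np.array(S['orientation']),np.array(s['tcp_pos'])-S['origin']);u=int(S['fx']*C[0]/C[2]+S['cx']);v=int(S['fy']*C[1]/C[2]+S['cy']);print(u,v)
b=cv2.resize(S['pixels'][v-60:v+60,u-60:u+60],(480,480),interpolation=cv2.INTER_CUBIC)
o=np.zeros((480,800,3),np.uint8);o[:,:480]=b;o[:320,480:]=cv2.resize(W['pixels'][160:480,160:480],(320,320));cv2.imwrite('pics/c8.png',o[...,::-1])
E
```

```text
16.6 [0.57975017 0.28838045 0.01852427] 0.013369041402696003 68.14395904541016 [0.18230076 1.21199689 4.16235672]
216 303
```

View pics/c8.png

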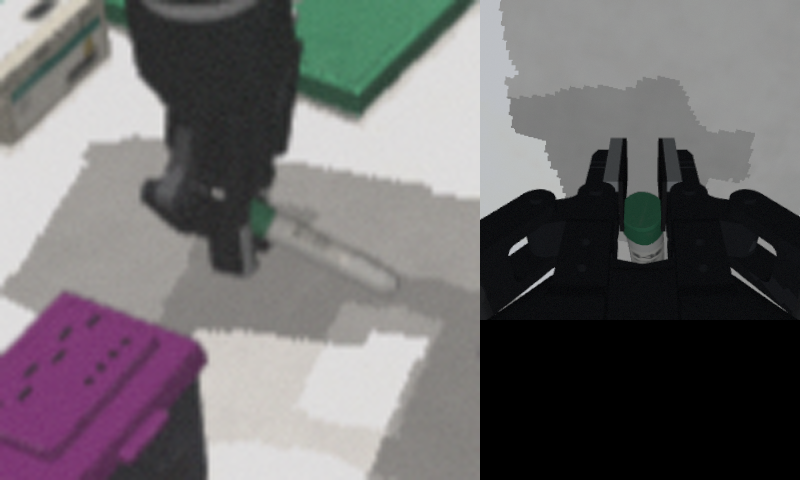

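>>> {"method": "send_rows", "body": {
  "increments": [
    {"xyz": [0,0,0],"yaw": 0,"fingers": 0.55},
    {"xyz": [0,0,0],"yaw": 0,"fingers": 0.55},
    {"xyz": [0,0,0],"yaw": 0,"fingers": 0.55},
    {"xyz": [0,0,0],"yaw": 0,"fingers": 0.55},
    {"xyz": [0,0,0],"yaw": 0,"fingers": 0.55}
  ]
}}

```text
time: 17.2
tcp_pos: [0.5798, 0.2882, 0.0184]
tool_rot: [[0.968, 0.252, -0.0], [0.252, -0.968, -0.0], [-0.0, 0.0, -1.0]]
wrist_force: [0.1, -0.6, 0.6]
width: 0.0383
gripper_force: 0.0
```

```bash
python3 - <<'E'
from h import *
s=manip.sense();print(s['time'],s['tcp_pos'],s['width'],s['wrist_force'])
t=np.array(s['tcp_pos']);R=np.array(s['tool_rot'])
S=snap('side');W=snap('wrist');w=cloud(S);q=(w-t)@R
m=(w[...,2]>.005)&(w[...,2]<.06)&(q[...,0]<-.02)&(q[...,0]>-.12)&(abs(q[...,1])<.04)
for lo in np.arange(-.12,-.02,.01):
    k=m&(q[...,0]>=lo)&(q[...,0]<lo+.01)
    if k.sum(): print(round(lo*1000),k.sum(),'y',np.round(np.percentile(q[k][:,1],[5,50,95])*1000),'z',np.round(np.percentile(w[k][:,2],[5,50,95])*1000))
C=np.linalg.solve(np.array(S['orientation']),t-S['origin']);u=int(S['fx']*C[0]/C[2]+S['cx']);v=int(S['fy']*C[1]/C[2]+S['cy'])
b=cv2.resize(S['pixels'][v-60:v+60,u-60:u+60],(480,480),interpolation=cv2.INTER_CUBIC)
o=np.zeros((480,800,3),np.uint8);o[:,:480]=b;o[:320,480:]=cv2.resize(W['pixels'][160:480,160:480],(320,320));cv2.imwrite('pics/c9.png',o[...,::-1])
E
```

```text
17.2 [0.57982097 0.28823466 0.0183781 ] 0.03832497066626046 [ 0.06047167 -0.61110931  0.63202455]
-90 1 y [-39. -39. -39.] z [6. 6. 6.]
-80 27 y [-5. -2.  4.] z [ 7. 12. 15.]
-70 38 y [-7. -3.  5.] z [ 7. 13. 16.]
-60 37 y [-8. -3.  4.] z [ 7. 13. 16.]
-50 42 y [-8. -4.  4.] z [ 7. 14. 17.]
-40 31 y [-8. -4.  4.] z [ 8. 13. 16.]
-30 39 y [-10.  -5.   3.] z [ 7. 13. 17.]
```

View pics/c9.png

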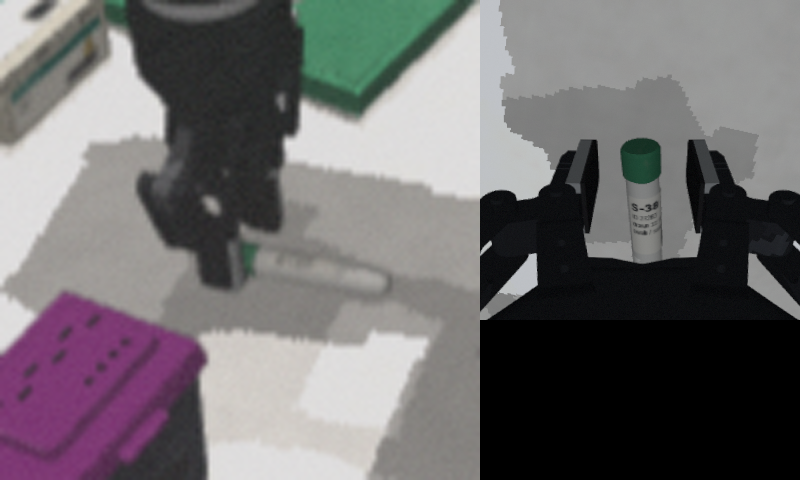

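>>> {"method": "send_rows", "body": {
  "increments": [
    {"xyz": [-0.02,-0.005,0],"yaw": 0,"fingers": 0.55},
    {"xyz": [-0.02,-0.005,0],"yaw": 0,"fingers": 0.55},
    {"xyz": [-0.02,-0.006,0],"yaw": 0,"fingers": 0.55},
    {"xyz": [0,0,-0.004],"yaw": 0,"fingers": 0.55},
    {"xyz": [0,0,-0.004],"yaw": 0,"fingers": 0.55},
    {"xyz": [0,0,0],"yaw": 0,"fingers": 1},
    {"xyz": [0,0,0],"yaw": 0,"fingers": 1},
    {"xyz": [0,0,0],"yaw": 0,"fingers": 1},
    {"xyz": [0,0,0],"yaw": 0,"fingers": 1},
    {"xyz": [0,0,0],"yaw": 0,"fingers": 1}
  ]
}}

```text
time: 18.3
tcp_pos: [0.5441, 0.2787, 0.0137]
tool_rot: [[0.968, 0.252, 0.0], [0.252, -0.968, 0.0], [0.0, 0.0, -1.0]]
wrist_force: [0.4, 0.5, 0.1]
width: 0.0139
gripper_force: 58.6
```

Gripped across its middle; lift to about 0.26 m.

>>> {"method": "send_rows", "body": {
  "increments": [
    {"xyz": [0,0,0.01],"yaw": 0,"fingers": 1},
    {"xyz": [0,0,0.03],"yaw": 0,"fingers": 1},
    {"xyz": [0,0,0.05],"yaw": 0,"fingers": 1},
    {"xyz": [0,0,0.06],"yaw": 0,"fingers": 1},
    {"xyz": [0,0,0.06],"yaw": 0,"fingers": 1},
    {"xyz": [0,0,0.06],"yaw": 0,"fingers": 1},
    {"xyz": [0,0,0.06],"yaw": 0,"fingers": 1},
    {"xyz": [0,0,0.05],"yaw": 0,"fingers": 1},
    {"xyz": [0,0,0.03],"yaw": 0,"fingers": 1},
    {"xyz": [0,0,0],"yaw": 0,"fingers": 1},
    {"xyz": [0,0,0],"yaw": 0,"fingers": 1},
    {"xyz": [0,0,0],"yaw": 0,"fingers": 1}
  ]
}}

```text
time: 19.5
tcp_pos: [0.5432, 0.2784, 0.258]
tool_rot: [[0.968, 0.252, -0.003], [0.252, -0.968, -0.001], [-0.003, 0.0, -1.0]]
wrist_force: [-0.2, -1.0, -0.2]
width: 0.0137
gripper_force: 58.6
```

```bash
python3 - <<'E'
from h import *
s=manip.sense();t=np.array(s['tcp_pos']);R=np.array(s['tool_rot']);print(s['time'],t,s['width'],s['gripper_force'],np.abs(s['joint_vel']).max())
S=snap('side');w=cloud(S);q=(w-t)@R
m=(abs(w[...,2]-t[2])<.04)&(abs(q[...,0]+.032)<.016)&(abs(q[...,1])<.012)
a=q[m];print(len(a),'tilt',np.degrees(np.arctan(np.polyfit(a[:,0],-a[:,2],1)[0])),'z',np.percentile(w[m][:,2],[5,50,95]),a[:,0].min(),a[:,0].max())
# handle: fin top and objects
T=snap('top');v=cloud(T);z=v[...,2];k=(z>.14)&(z<.155)&(abs(v[...,0]-.49)<.04)&(abs(v[...,1]+.033)<.04)
print('fin',cv2.minAreaRect(v[k][:,:2].astype(np.float32)*1000))
cv2.imwrite('pics/c10.png',np.hstack([cv2.resize(x,(400,300)) for x in(S['pixels'],T['pixels'])])[...,::-1])
E
```

```text
19.5 [0.54324836 0.27840763 0.2580066 ] 0.013702762598515755 58.57883870601654 0.4549185290108034
118 tilt 4.325048780919932 z [0.24939112 0.25644785 0.26051151] -0.04043049520939979 -0.016038529255108288
fin ((492.2916259765625, -32.823936462402344), (50.306575775146484, 12.279943466186523), 15.692522048950195)
```

View pics/c10.png

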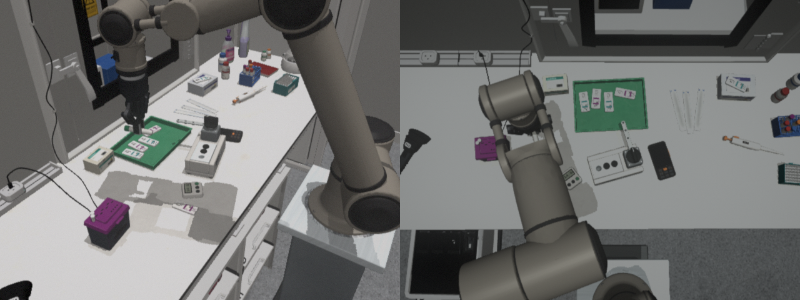

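>>> {"method": "send_rows", "body": {
  "increments": [
    {"xyz": [0,0,0],"yaw": 0,"fingers": 1},
    {"xyz": [0,0,0],"yaw": 0,"fingers": 1},
    {"xyz": [0,0,0],"yaw": 0,"fingers": 1},
    {"xyz": [0,0,0],"yaw": 0,"fingers": 1}
  ]
}}

```text
time: 20.0
tcp_pos: [0.544, 0.2787, 0.2596]
tool_rot: [[0.968, 0.252, -0.0], [0.252, -0.968, -0.0], [-0.0, 0.0, -1.0]]
wrist_force: [-0.3, 0.2, 0.8]
width: 0.0139
gripper_force: 58.6
```

```bash
python3 -c "
from workcell import manip
print(manip.hand_in())"
```

```text
the job is handed in; nothing more can be done
None
```

The job is handed in with the handle at off and the sample tube held still about 25 cm above the worktop, within about 5° of level; tipping it in the grip against the block slipped, so I laid it on the worktop and re-gripped it, and the judge returned no verdict.

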